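# Draw out the telescopic dusting brush to its second stop and take it up

## Task

Get the telescopic dusting brush ready for the high shelf: while it lies in the rest, press in the release button on its collar, pull the handle out past the first stop to the second stop, and let the button spring back so that the handle is locked there. Then take hold of it clear of the button, lift it level about 10 cm up out of the rest, and finish still holding it there, extended and steady. Leave the other brush in the rest and everything else on the counter as it is.

Things in the scene. Friction and masses are not known exactly. Their poses are not given: they have to be found in the camera images.
- brush: Telescopic dusting brush lying level in one lane of the rest; this body is its head and slim inner tube (oval steel, 17 wide x 20 high). Origin on the long axis at the neck, in the rest's head-end slot, 85 mm above the counter. x runs along the tool to the head, z up, y across. Tool about 0.36 kg; mass centre behind the button: 95 mm closed, 50 mm with the handle at the second stop.
- head_end (a point): Front end of the brush head, on the axis, 120 mm ahead of the neck. The black block (90 long, 52 wide, 22 high) has 42 mm bristles hanging down; behind it a grey ferrule (36 wide, 30 high) ends in a shoulder 4 mm ahead of the neck. When the handle is pulled, the whole tool first slides 2 to 8 mm until this shoulder bears on the rest's upright; then the head stays put.
- handle (a joint): How far the handle is drawn out (m, along the tool away from the head). 0 = home, locked; 0.060 = first stop; 0.120 = second stop, also the end of travel (hard end 0.1215). At a stop, with the button out, a spring tooth locks the handle with 1.5 mm play either way. Between stops a released tooth rides on the tube and drops in at the next one. Sliding friction about 1.5 N.
- button (a joint): How far the release button is pressed in (m): 0 = out, 0.006 = fully in. Spring 4 N at first, 8 N fully in. Pressed in more than 0.0045 it unlocks the handle; keep it in until the handle has moved 8 mm off a stop. Squeezing the collar between two finger pads, one on the button, presses it and grips the collar at once.
- button_face (a point): Centre of the outer face of the release button: round, grey, 18 mm across, on the side of the collar at axis height, facing the brush's -y. The face lies 22 mm from the axis, 7 mm proud of the collar (1 mm when fully in). At home it is 50 mm from the neck towards the tail; it moves with the handle. Axes as the brush's.
- collar (a point): Point on the axis level with the button, centre of the collar: the grey front end of the handle, 60 mm long, 30 wide, 34 high. The side away from the button is flat, 15 mm from the axis. Collar and button together are 37 mm wide with the button out, 31 mm with it in. Axes as the brush's.
- hold_point (a point): Point on the axis in the plain aluminium part of the handle, 50 mm behind the button: the balance point of the drawn-out brush (within 10 mm) and the place to hold it. The tube there is a flattened oval, 24 wide x 28 high, and runs from 30 to 250 mm behind the button. Axes as the brush's.
- tail (a point): Tail end of the handle, on the axis, 330 mm behind the button. The last 80 mm are a rubber grip, 30 wide x 34 high.
- rest: Tool rest of perforated steel, fixed. Base 330 x 250, 6 mm high; origin under its centre, x along the tools to their heads. Two 4 mm uprights, tops at z = 107 mm: at x = +140 (slots 20 wide, floor z = 75) and x = -140 (slots 27 wide, floor z = 71). Slots open upwards. Lanes at y = -60 and +60 mm; either may hold the telescopic brush. Between the uprights the tools are free all round.
- crevice_brush: The other brush in the rest, fixed length: a long wooden handle 24 x 28 mm, no collar and no button, narrow 120 x 17 mm head with short bristles. Origin on its axis at the neck, axes like the telescopic brush. To be left.
- filter: Pleated cartridge filter standing on the counter, 96 mm in diameter, 115 mm high, origin under its centre. To be left.
- canister: Grey plastic canister with ribbed twist cap, 120 mm in diameter, 178 mm high, origin under its centre. To be left.
- pan: Aluminium pan, 260 x 180 x 42 mm, origin under its centre. To be left.
- nozzle: Black upholstery nozzle lying on the counter, 125 mm wide, 93 mm long, 33 mm high, origin at the underside of its mouth piece. To be left.
- driver: Screwdriver lying on the counter, 210 mm long, 24 mm high, origin at the underside of the front end of its black handle. To be left.

How it is judged:
On the way, in this order (a step that is already met when the one before it is completed fails the run):
1. The button is pressed in, the brush lying in the rest with its handle home (value of joint button above 0.0045 m and value of joint handle below 0.02 m and height (world z) of brush below 0.097 m), for 0.1 s.
2. The handle is locked at the second stop, the button out, the brush still in the rest (value of joint handle above 0.1165 m and value of joint button below 0.002 m and height (world z) of brush below 0.097 m), for 0.2 s.
At the end, for the whole second after the job is handed in: Handle locked at the second stop (drawn out over 116.5 mm, button out to within 2 mm); fingers hold the brush with over 2 N, off the rest, neck and hold point over 140 mm up (85 mm in the rest), hold point under 300 mm, level to 15 degrees, slower than 30 mm/s (value of joint handle above 0.1165 m and value of joint button below 0.002 m and height (world z) of each of brush, hold_point above 0.14 m and height (world z) of hold_point below 0.3 m and angle between brush's own x axis and vertical between 1.31 and 1.83 rad and contact force between brush and the fingers above 2 N and contact force between brush and rest below 0.05 N and linear speed of brush below 0.03 m/s); the arm keeps its last pose, push and grip.
It fails at once if The other brush is moved by more than 25 mm (distance of crevice_brush from where it was at the start of the episode above 0.025 m).
It fails at once if A bystander on the counter is moved by more than 25 mm (distance of any of filter, canister, pan, nozzle, driver from where it was at the start of the episode above 0.025 m).
It also fails if it takes over 48 s, if anything falls off the work surface, if the arm or the gripper's body presses on something with over 40 N, if the wrist force passes 120 N, or if a joint passes its speed limit or range.

## Robot

A 6-joint arm with a two-finger parallel gripper is mounted at the origin on the work surface. World frame = base frame: x ahead of the robot, y to its left, z up, the work surface at z = 0. Lengths are in m, angles in rad, forces in N, time in s.
With the tool pointing down it reaches from about 0.35 to 0.875 m from the base axis. Payload 4.2 kg.
Tool frame: the origin (TCP) lies on the centre line of the jaws, within the pads' length; the fingertips stand 8 mm ahead of it and the grasp point (between the pads) lies 11 mm behind it; z points along the fingers, y is the line along which they close (so a half turn about z gives the same grasp; the last joint's range is limited). The gripper opens to 87 mm and grips with 3 to 60 N. Pads are 19 mm wide; open, the fingers measure 117 mm over their backs; the gripper's body (75 mm by 190 mm) begins 51 mm behind the grasp point.
Start: joints at [-1.054, 0.385, 0.008, 0, -1.194, -0.259], TCP at [0.159, -0.604, 0.231] pointing down, gripper open.
Joint ranges: [-3.14, 3.14], [-1.21, 2.06], [-1.07, 1.41], [-3.16, 2.05], [-2.99, -0.16], [-3.1, 3.1]. Speed limits (rad/s): [2.79, 2.79, 3.14, 3.14, 3.14, 3.14].

## Interface

Orientations are given as a 3x3 rotation matrix whose columns are the frame's x, y, z axes.
In Python, from station import ctrl gives the robot as it stands.
- The arm moves only by the tool drive_tool, never from a script. Its argument "rows" is a list of rows, each a list of 5 numbers: the shift along the world's x, y, z in mm, then the turn about the world's z in degrees, then the closure, from 0 (fully open) to 1 (shut). A call has 1 to 12 rows; each row shifts and turns the commanded pose from where the row before left it; what a row does not reach is not made up. A row lasts 1/8 s, in which the tool goes at most 62.5 mm and 10.7 degrees, less where a joint would pass 70% of its speed; a pose out of reach is approached as far as the arm can. A call is refused whole if a number of a shift passes 62.5 or a number of a turn 10.7, either way. A call with a gripper value outside its range is refused whole. The fingers move at their own pace and stop on an object; the grip force is fixed at half the most. Time passes only in rows, so rows that do not move let the fingers close. It gives the time, the measured TCP pose, the force, the opening and the grip force at its end, in the units of the state.
- ctrl.observe(): the state, without advancing time (a new reading comes with each control period).
- ctrl.capture(name): name is "scene" or "top" or "wrist"; returns the picture (384x512x3 uint8, blue, green, red); there is no depth.
- ctrl.get_calibration(name): a dict with "fov_y" (degrees; the focal length in pixels is half the picture's height over the tangent of half this angle, whatever the lens; pixels are square), "cx", "cy" (the principal point, pixels), "k1" (the pictures are not rectified: a ray, as slopes to the right and down, at radius r is drawn at 1 + k1 r^2 times it, then the intrinsics apply), "cam_to_world" (4x4, takes a point from camera to world coordinates). Camera axes: x right, y down, z forward; pixel columns grow to the right and rows downward; lengths in m; the calibration is good to about 2 mm. A picture is of the moment at which its call begins: read the wrist's pose just before it. get_calibration takes no time and is no camera call; for the wrist camera it gives the pose at the moment of the call.
- ctrl.job_done(): hands the job in; it is judged then, once.
The state is a dict: "clock": time; "qpos": joint angles; "joint_vel": joint speeds; "effort": joint torques, N m; "tool_pos": TCP position; "eef_rot": TCP orientation; "contact_force": force on the tool from outside, world axes, zero at the start; "moment": the same for the moment, N m; "width": finger opening in m; "finger_force": force on a finger pad.
Only numpy, scipy, OpenCV 4.12 (cv2) and the standard library are available. Lean on these libraries where they do the work, as an engineer would, in place of code of your own. Each camera call takes 0.05 s, during which the arm holds its last target. There are 200 camera calls.

## Working session

There is one attempt and no reset: what is moved stays moved. The work goes in short steps, Python scripts to look and compute and a tool call to move; the robot and the scene stay as the last step left them, time stands still between calls to the robot, and variables do not carry over. Pictures are saved under pics/ and viewed, at most 10 in all, crops included, and the job is handed in when it is done.

Besides the shell and the picture viewer there is one more tool, called after "Emit:" as name([rows], argument=value, ...), one row to a line, values as JSON. drive_tool: Moves the arm, as the interface text tells. Its arguments: {"type":"object","properties":{"rows":{"type":"array","items":{"type":"array","items":{"type":"number"}}}},"required":["rows"]}

```bash
mkdir -p pics; ls
cat > h.py <<'E'
import numpy as np, cv2
from station import ctrl
def cal(n):
    c=ctrl.get_calibration(n); f=192/np.tan(np.radians(c['fov_y'])/2)
    return f,c['cx'],c['cy'],c['k1'],np.array(c['cam_to_world'])
def ray(c,u,v):
    f,cx,cy,k,T=c
    K=np.array([[f,0,cx],[0,f,cy],[0,0,1.]])
    p=cv2.undistortPoints(np.array([[[u,v]]],float),K,np.array([k,0,0,0.]))[0,0]
    d=T[:3,:3]@np.array([p[0],p[1],1]); return T[:3,3],d/np.linalg.norm(d)
def plane(c,u,v,z):
    o,d=ray(c,u,v); return o+d*(z-o[2])/d[2]
def tri(r1,r2):
    (o1,d1),(o2,d2)=r1,r2
    A=np.stack([d1,-d2],1); s=np.linalg.lstsq(A,o2-o1,rcond=None)[0]
    a,b=o1+d1*s[0],o2+d2*s[1]; return (a+b)/2,np.linalg.norm(a-b)
def proj(c,P):
    f,cx,cy,k,T=c
    q=T[:3,:3].T@(np.array(P)-T[:3,3]); a=q[:2]/q[2]; r=a@a
    return a*(1+k*r)*f+[cx,cy]
E
python3 - <<'E'
from h import *
for n in ['scene','top','wrist']:
    im=ctrl.capture(n); cv2.imwrite(f'pics/{n}0.png',im)
    c=cal(n); print(n,np.round(c[:4],3),np.round(c[4],3).tolist())
s=ctrl.observe(); print(s['clock'],s['tool_pos'],np.round(s['eef_rot'],3).tolist(),s['width'])
E
```

```text
pics
scene [3.94801e+02 2.56881e+02 1.86307e+02 4.20000e-02] [[0.609, 0.586, -0.534, 1.327], [0.793, -0.454, 0.406, -0.636], [-0.004, -0.671, -0.741, 1.155], [0.0, 0.0, 0.0, 1.0]]
top [ 4.28345e+02  2.53541e+02  1.89932e+02 -7.00000e-02] [[-0.001, -0.998, 0.057, 0.454], [-1.0, 0.002, 0.007, -0.031], [-0.007, -0.057, -0.998, 1.543], [0.0, 0.0, 0.0, 1.0]]
wrist [ 2.66011e+02  2.54582e+02  1.91967e+02 -6.00000e-02] [[-0.254, 0.934, 0.252, 0.091], [0.967, 0.245, 0.07, -0.622], [0.003, 0.261, -0.965, 0.383], [0.0, 0.0, 0.0, 1.0]]
0.15 [ 0.15922939 -0.60391308  0.22972007] [[-0.967, -0.255, -0.0], [-0.255, 0.967, 0.002], [0.0, 0.002, -1.0]] 0.08680635375003495
```

View pics/top0.png

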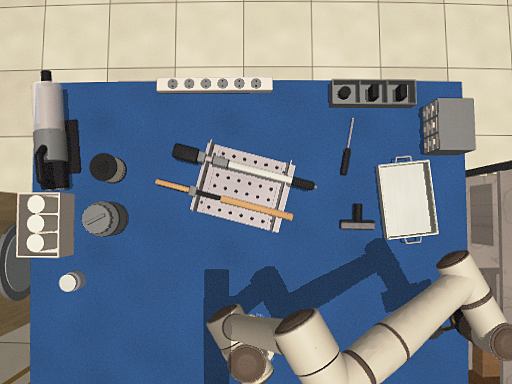

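View pics/scene0.png

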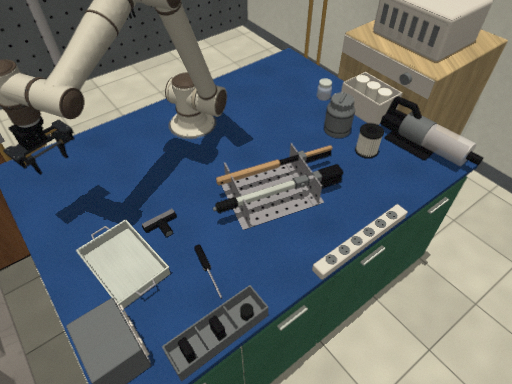

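The top view shows the telescopic brush with its black head at about (185,152) and its tail at (313,186), in the far lane. The wooden crevice brush is in the near lane. In the scene view the brush head is at (330,175) and the tail at (222,206). I'll zoom in on both.

Run:
```python
import cv2,numpy as np
a=cv2.imread('pics/top0.png')[135:205,165:325]; b=cv2.imread('pics/scene0.png')[140:215,205:365]
z=lambda i:cv2.resize(i,(800,int(i.shape[0]*5)),interpolation=cv2.INTER_CUBIC)[:300]
cv2.imwrite('pics/z1.png',np.vstack([z(a),z(b)]))
```

```text
(no output)
```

View pics/z1.png

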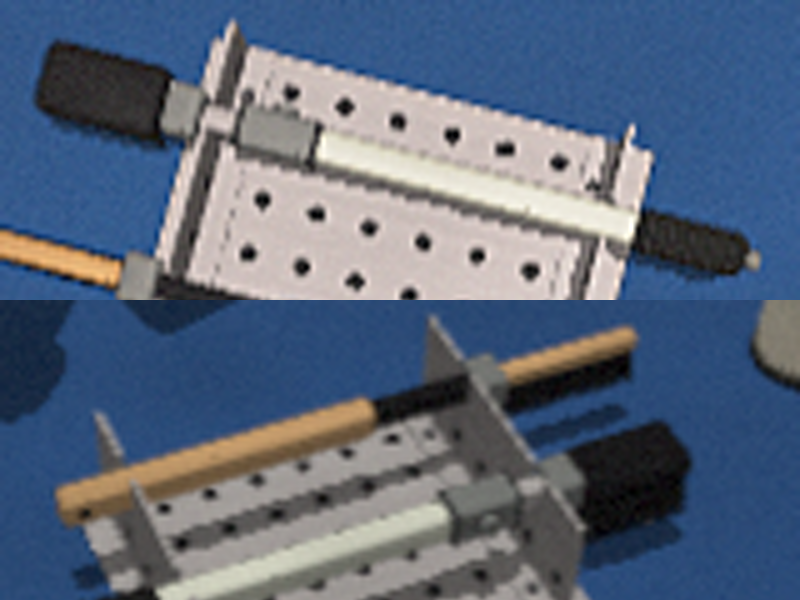

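The top zoom shows the collar at zoom x 240–317, the collar/tube joint at (317,150), and the black grip joint at (637,225). The scene zoom shows the button on the far side of the collar at (488,521) and the collar/tube joint at (447,515).

Run:
```python
from h import *
t,s=cal('top'),cal('scene')
T=lambda x,y:(165+(x-2)/5,135+(y-2)/5); S=lambda x,y:(205+(x-2)/5,140+(y-302)/5)
print('joint collar/tube',tri(ray(t,*T(317,150)),ray(s,*S(447,515))))
print('ferrule/head',tri(ray(t,*T(165,100)),ray(s,*S(578,475))))
print('ferrule top rear', plane(t,*T(205,105),.1), 'tail',plane(t,*T(745,250),.09))
print('collar front',plane(t,*T(240,128),.102),'collar rear',plane(t,*T(317,150),.102))
print('joint grip',plane(t,*T(637,225),.10))
print('button z from scene at',tri(ray(t,*T(283,108)),ray(s,*S(488,521))))
a=plane(t,*T(278,139),.102);b=plane(t,*T(690,240),.102);d=(a-b)/np.linalg.norm(a-b)
print(a,b,d,np.degrees(np.arctan2(d[1],d[0])))
```

```text
joint collar/tube (array([0.62495413, 0.06736676, 0.08551603]), np.float64(0.0024074480024474094))
ferrule/head (array([0.65798346, 0.16986612, 0.09008157]), np.float64(0.0012656695401704905))
ferrule top rear [0.65347514 0.14170629 0.1       ] tail [ 0.55479517 -0.22526045  0.09      ]
collar front [0.63742099 0.11759074 0.102     ] collar rear [0.62228764 0.06531012 0.102     ]
joint grip [ 0.57114901 -0.15100141  0.1       ]
button z from scene at (array([0.65152306, 0.08793249, 0.08862401]), np.float64(0.004105815395584776))
[0.62984794 0.09176947 0.102     ] [ 0.56078331 -0.18655141  0.102     ] [0.24084305 0.97056408 0.        ] 76.06369702709291
```

Emit:
drive_tool([
  [33, 48, 2, 4.4, 0],
  [33, 48, 2, 4.4, 0],
  [33, 48, 2, 4.4, 0],
  [33, 48, 2, 4.4, 0],
  [33, 48, 2, 4.4, 0],
  [33, 48, 2, 4.4, 0],
  [33, 48, 2, 4.4, 0],
  [33, 48, 2, 4.4, 0],
  [33, 48, 2, 4.4, 0],
  [33, 48, 2, 4.4, 0],
  [33, 48, 2, 4.4, 0],
  [33, 48, 0, 4.4, 0],
])

```text
clock: 1.65
tool_pos: [0.5561, -0.0265, 0.2527]
eef_rot: [[-0.379, -0.925, 0.0], [-0.925, 0.379, 0.0], [-0.0, -0.0, -1.0]]
contact_force: [0.1, 0.1, 0.8]
width: 0.0871
finger_force: 0.0
```

Emit:
drive_tool([
  [33, 48, 0, 4.4, 0],
  [33, 48, 0, 4.4, 0],
  [0, 0, 0, 0, 0],
  [0, 0, 0, 0, 0],
])

```text
clock: 2.15
tool_pos: [0.621, 0.0677, 0.2518]
eef_rot: [[-0.235, -0.972, -0.002], [-0.972, 0.235, -0.001], [0.001, 0.001, -1.0]]
contact_force: [-1.0, -0.9, 0.2]
width: 0.0867
finger_force: 0.0
```

Run:
```python
from h import *
c=cal('wrist'); im=ctrl.capture('wrist'); cv2.imwrite('pics/w1.png',im)
np.save('w1.npy',np.array(c,dtype=object),allow_pickle=True)
s=ctrl.observe(); print(s['clock'],s['tool_pos'],np.round(s['eef_rot'],3).tolist(),s['width'],s['qpos'],s['contact_force'])
```

```text
2.2 [0.62080691 0.06714888 0.25228215] [[-0.236, -0.972, -0.001], [-0.972, 0.236, -0.0], [0.001, 0.001, -1.0]] 0.08709357015803064 [ 3.66521563e-01  3.70968998e-01  4.18640633e-02 -3.58076515e-05
 -1.24273340e+00 -6.04976854e-01] [ 0.2791289  -0.14690656  0.5338962 ]
```

View pics/w1.png

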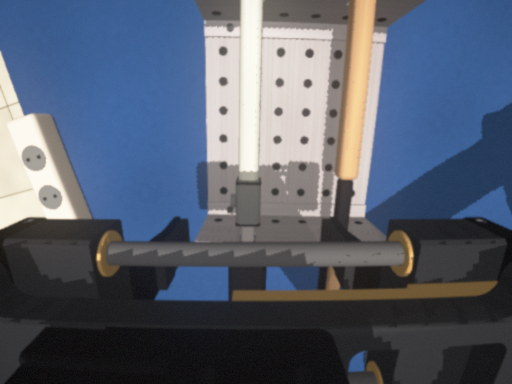

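The wrist view shows the collar top at cols 237–261, rows 180–225, with the button on its left at about (235,203). The white tube is behind it. I'll take a second wrist place to get the heights.

Emit:
drive_tool([
  [12, 48, 0, 0, 0],
  [0, 0, 0, 0, 0],
  [0, 0, 0, 0, 0],
])

```text
clock: 2.58
tool_pos: [0.6329, 0.1146, 0.2529]
eef_rot: [[-0.237, -0.972, -0.0], [-0.972, 0.237, -0.0], [0.0, 0.0, -1.0]]
contact_force: [-0.1, -0.4, 0.1]
width: 0.0872
finger_force: 0.0
```

Run:
```python
from h import *
c=cal('wrist'); im=ctrl.capture('wrist'); cv2.imwrite('pics/w2.png',im)
np.save('w2.npy',np.array(c,dtype=object),allow_pickle=True)
a=cv2.imread('pics/w1.png')[150:240,195:315]; b=im[90:215,195:315]
z=lambda i:cv2.resize(i,None,fx=4.6,fy=4.6,interpolation=cv2.INTER_CUBIC)
b=z(b); a=z(a); H=max(len(a),len(b)); o=np.zeros((H,800,3),np.uint8)
a=cv2.resize(cv2.imread('pics/w1.png')[150:230,205:285],(400,400),interpolation=cv2.INTER_CUBIC)
b=cv2.resize(im[80:200,205:285],(400,600),interpolation=cv2.INTER_CUBIC)
o=np.zeros((600,800,3),np.uint8); o[:400,:400]=a; o[:,400:]=b
cv2.imwrite('pics/z2.png',o)
print(ctrl.observe()['tool_pos'])
```

```text
[0.63289295 0.11439878 0.2529567 ]
```

View pics/z2.png

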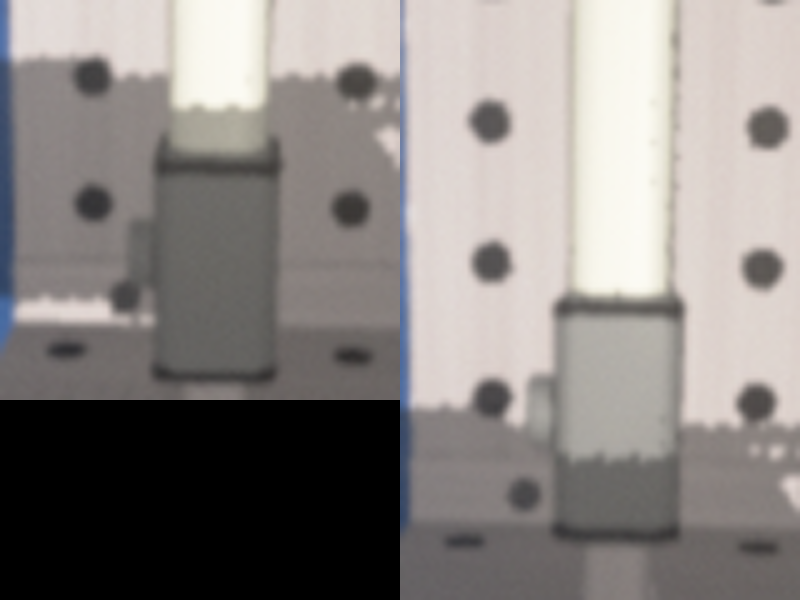

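In both views the collar's rear and front top edges and the button are clear. View 1 zoom: rear edge (217,166), front edge (214,376), button face (131,254). View 2 zoom: rear edge (619,306), front edge (617,535), button face (530,410).

Run:
```python
from h import *
c1=list(np.load('w1.npy',allow_pickle=True)); c2=list(np.load('w2.npy',allow_pickle=True))
A=lambda x,y:ray(c1,205+(x-2)/5,150+(y-2)/5); B=lambda x,y:ray(c2,205+(x-402)/5,80+(y-2)/5)
P={}
for n,a,b in [('rear',(217,166),(619,306)),('front',(214,376),(617,535)),('button',(131,254),(530,410)),('rearL',(157,166),(557,306)),('rearR',(279,166),(683,306)),('frontL',(155,376),(556,535)),('frontR',(273,376),(678,535))]:
    P[n],e=tri(A(*a),B(*b)); print(n,np.round(P[n],4),round(e,4))
d=P['front']-P['rear']; print('len',np.linalg.norm(d),'ang',np.degrees(np.arctan2(d[1],d[0])))
print('w',np.linalg.norm(P['rearL']-P['rearR']),np.linalg.norm(P['frontL']-P['frontR']),'mid',(P['front']+P['rear'])/2)
# long axis from view 2: tube centre at farther rows
im=cv2.imread('pics/w2.png').astype(float)
pts=[]
for v in range(20,135,8):
    r=im[v,225:290].mean(1)
    g=np.abs(np.diff(cv2.GaussianBlur(im[v:v+1,215:295].mean(2),(3,1),0)[0])); 
    m=(im[v,215:295,0]<im[v,215:295,2]-0)&(im[v,215:295].mean(1)>225); xs=np.where(m)[0]+215
    if len(xs)>5: pts.append(plane(c2,xs.mean(),v,.099)[:2]); print(v,xs.min(),xs.max(),end=' | ')
pts=np.array(pts); vx,vy,x0,y0=cv2.fitLine(pts.astype(np.float32),cv2.DIST_L2,0,.01,.01).ravel()
print('\naxis',vx,vy,x0,y0,np.degrees(np.arctan2(vy,vx))); mid=(P['front']+P['rear'])[:2]/2
print('offset of collar mid from tube axis',np.cross([vx,vy],mid-[x0,y0]))
```

```text
rear [0.6287 0.0668 0.1018] 0.0001
front [0.6425 0.1192 0.0982] 0.0003
button [0.6561 0.0866 0.0881] 0.0001
rearL [0.6423 0.0634 0.1019] 0.0001
rearR [0.6146 0.0702 0.1017] 0.0
frontL [0.6567 0.1157 0.0982] 0.0004
frontR [0.6284 0.1227 0.0981] 0.0003
len 0.054362867915664005 ang 75.23900637072039
w 0.028516195103518924 0.02917599840341157 mid [0.63562349 0.09298942 0.09996075]
20 243 259 | 28 242 258 | 36 242 258 | 44 242 258 | 52 242 258 | 60 242 258 | 68 242 258 | 76 242 257 | 84 241 257 | 92 241 257 | 100 241 257 | 108 241 257 | 116 241 257 | 124 241 256 | 132 241 256 | 
axis 0.25966668 0.9656983 0.6110263 0.00053864496 74.949715
offset of collar mid from tube axis 0.00025291019976763154<stdin>:19: DeprecationWarning: Arrays of 2-dimensional vectors are deprecated. Use arrays of 3-dimensional vectors instead. (deprecated in NumPy 2.0)
```

Both views agree: the axis heading is 75.1°, the collar centre is (0.635, 0.092) with its top at 0.100–0.102 (so the axis is at 0.085), and the button is 21.5 mm off the axis. That matches the text. I'll descend with the jaws open.

Emit:
drive_tool([
  [3, -22.5, -40, -1.2, 0],
  [0, 0, -50, 0, 0],
  [0, 0, -45, 0, 0],
  [0, 0, -30, 0, 0],
  [0, 0, -14, 0, 0],
  [0, 0, 0, 0, 0],
  [0, 0, 0, 0, 0],
])

```text
clock: 3.5
tool_pos: [0.6375, 0.0933, 0.0754]
eef_rot: [[-0.256, -0.967, 0.003], [-0.967, 0.256, 0.001], [-0.002, -0.003, -1.0]]
contact_force: [0.2, 0.1, 0.8]
width: 0.087
finger_force: 0.0
```

Emit:
drive_tool([
  [0, 0, 0, 0, 0.45],
  [0, 0, 0, 0, 0.45],
  [0, 0, 0, 0, 0.45],
  [0, 0, 0, 0, 0.6],
  [0, 0, 0, 0, 0.7],
  [0, 0, 0, 0, 0.7],
  [0, 0, 0, 0, 0.7],
])

```text
clock: 4.38
tool_pos: [0.6363, 0.0932, 0.0736]
eef_rot: [[-0.256, -0.967, -0.0], [-0.967, 0.256, 0.0], [-0.0, 0.0, -1.0]]
contact_force: [-0.1, 0.1, 1.3]
width: 0.0319
finger_force: 30.0
```

Emit:
drive_tool([
  [0, 0, 0, 0, 0.75],
  [0, 0, 0, 0, 0.75],
  [-1.3, -4.8, 0, 0, 0.75],
  [-1.3, -4.8, 0, 0, 0.75],
  [-1.3, -4.9, 0, 0, 0.75],
  [-1.3, -4.9, 0, 0, 0.75],
  [0, 0, 0, 0, 0.75],
])

```text
clock: 5.25
tool_pos: [0.6311, 0.0729, 0.0736]
eef_rot: [[-0.256, -0.967, -0.0], [-0.967, 0.256, -0.001], [0.001, 0.0, -1.0]]
contact_force: [1.0, -1.0, 0.7]
width: 0.0316
finger_force: 30.0
```

Emit:
drive_tool([
  [-2.6, -9.7, 0, 0, 0.75],
  [-2.6, -9.7, 0, 0, 0.75],
  [-2.6, -9.7, 0, 0, 0.75],
  [-2.6, -9.7, 0, 0, 0.75],
  [-2.6, -9.7, 0, 0, 0.75],
  [-2.6, -9.7, 0, 0, 0.75],
  [-2.6, -9.7, 0, 0, 0.75],
  [-2.6, -9.7, 0, 0, 0.75],
  [-2.6, -9.7, 0, 0, 0.75],
  [0, 0, 0, 0, 0.75],
])

```text
clock: 6.5
tool_pos: [0.6069, -0.0151, 0.0736]
eef_rot: [[-0.256, -0.967, -0.002], [-0.967, 0.256, -0.001], [0.002, 0.001, -1.0]]
contact_force: [0.2, -1.3, 1.9]
width: 0.0322
finger_force: 30.0
```

Run:
```python
from h import *
s=ctrl.observe();print(s['clock'],s['tool_pos'],s['contact_force'],s['width'])
a=ctrl.capture('top')[135:215,155:335]; b=ctrl.capture('scene')[140:220,205:365]
z=lambda i:cv2.resize(i,(800,300),interpolation=cv2.INTER_CUBIC)
cv2.imwrite('pics/z3.png',np.vstack([z(a),z(b)]))
```

```text
6.5 [ 0.60694148 -0.01505782  0.07356085] [ 0.17932821 -1.33474218  1.86990269] 0.0321967627113446
```

View pics/z3.png

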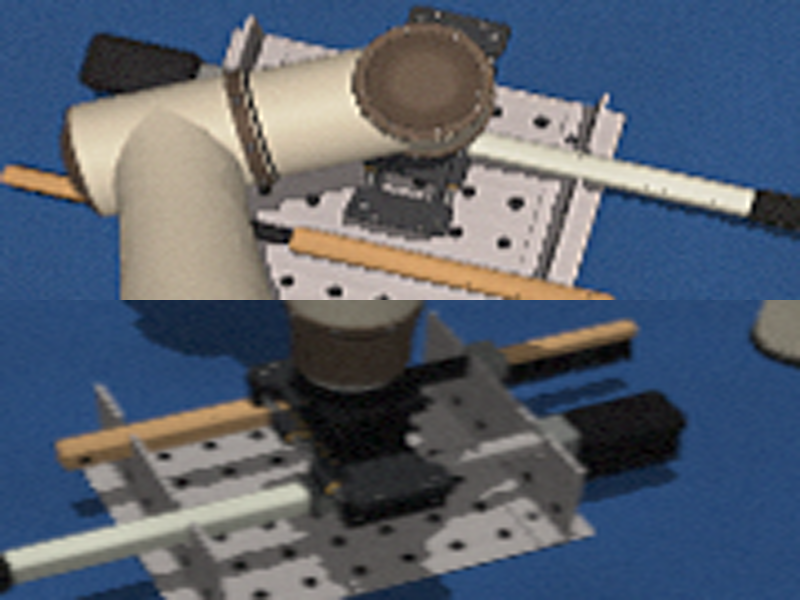

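The views show the head still at the front upright and the white tube drawn well out past the rear one, with little force. I'll go on slowly to the end stop.

Emit:
drive_tool([
  [-0.8, -2.9, 0, 0, 0.75],
  [-0.8, -2.9, 0, 0, 0.75],
  [-0.8, -2.9, 0, 0, 0.75],
  [-0.5, -1.9, 0, 0, 0.75],
  [0, 0, 0, 0, 0.75],
])

```text
clock: 7.22
tool_pos: [0.6049, -0.0242, 0.0736]
eef_rot: [[-0.256, -0.967, 0.0], [-0.967, 0.256, -0.0], [0.0, -0.0, -1.0]]
contact_force: [0.1, 2.6, 1.6]
width: 0.0316
finger_force: 30.0
```

Emit:
drive_tool([
  [-0.5, -1.9, 0, 0, 0.75],
  [0, 0, 0, 0, 0.75],
])

```text
clock: 7.48
tool_pos: [0.6043, -0.0262, 0.0736]
eef_rot: [[-0.256, -0.967, -0.0], [-0.967, 0.256, -0.0], [0.0, -0.0, -1.0]]
contact_force: [1.2, 2.8, 2.1]
width: 0.0318
finger_force: 30.0
```

Emit:
drive_tool([
  [-0.4, -1.5, 0, 0, 0.75],
  [0, 0, 0, 0, 0.75],
])

```text
clock: 7.72
tool_pos: [0.604, -0.0276, 0.0736]
eef_rot: [[-0.256, -0.967, 0.0], [-0.967, 0.256, -0.0], [0.0, -0.0, -1.0]]
contact_force: [1.5, 2.8, 1.8]
width: 0.0318
finger_force: 30.0
```

Emit:
drive_tool([
  [-0.4, -1.5, 0, 0, 0.75],
  [0, 0, 0, 0, 0.75],
])

```text
clock: 7.98
tool_pos: [0.6039, -0.0279, 0.0736]
eef_rot: [[-0.256, -0.967, 0.001], [-0.967, 0.256, 0.002], [-0.002, -0.001, -1.0]]
contact_force: [0.3, 7.0, 1.5]
width: 0.0316
finger_force: 30.0
```

Emit:
drive_tool([
  [-0.3, -1.2, 0, 0, 0.75],
  [0, 0, 0, 0, 0.75],
])

```text
clock: 8.22
tool_pos: [0.6039, -0.028, 0.0736]
eef_rot: [[-0.256, -0.967, 0.002], [-0.967, 0.256, 0.003], [-0.003, -0.001, -1.0]]
contact_force: [0.6, 11.1, 2.1]
width: 0.0318
finger_force: 30.0
```

The force has risen to 11 N, so the handle is at the hard end. I'll relieve the push and open.

Emit:
drive_tool([
  [0.6, 2.2, 0, 0, 0.75],
  [0, 0, 0, 0, 0.75],
  [0, 0, 0, 0, 0.4],
  [0, 0, 0, 0, 0.4],
  [0, 0, 0, 0, 0],
  [0, 0, 0, 0, 0],
  [0, 0, 0, 0, 0],
])

```text
clock: 9.1
tool_pos: [0.6035, -0.0283, 0.0734]
eef_rot: [[-0.256, -0.967, -0.001], [-0.967, 0.256, -0.0], [0.0, 0.001, -1.0]]
contact_force: [-0.8, 0.1, 0.8]
width: 0.074
finger_force: 0.0
```

Emit:
drive_tool([
  [0, 0, 0, 0, 0],
  [0, 0, 60, 0, 0],
  [0, 0, 60, 0, 0],
  [6, 21, 60, 0, 0],
  [0, 0, 0, 0, 0],
  [0, 0, 0, 0, 0],
])

```text
clock: 9.85
tool_pos: [0.6091, -0.0073, 0.2519]
eef_rot: [[-0.256, -0.967, -0.001], [-0.967, 0.256, 0.001], [-0.0, 0.001, -1.0]]
contact_force: [0.6, 0.0, -0.5]
width: 0.0869
finger_force: 0.0
```

Run:
```python
from h import *
c=cal('wrist'); im=ctrl.capture('wrist'); cv2.imwrite('pics/w3.png',im)
np.save('w3.npy',np.array(c,dtype=object),allow_pickle=True)
cv2.imwrite('pics/z4.png',cv2.resize(im[80:240,185:305],(450,600),interpolation=cv2.INTER_CUBIC))
print(ctrl.observe()['tool_pos'])
```

```text
[ 0.60877898 -0.00752366  0.25089879]
```

View pics/z4.png

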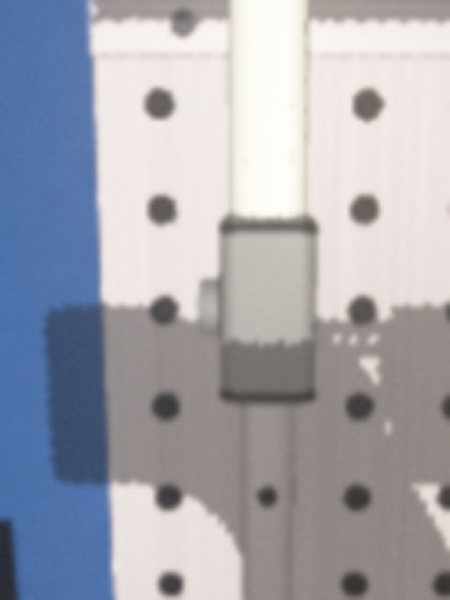

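The view shows the collar with its rear edge at zoom (268,224), its front edge at (267,397), and the button proud on the left at (200,305). Now its travel and axis.

Run:
```python
from h import *
c=list(np.load('w3.npy',allow_pickle=True)); c2=list(np.load('w2.npy',allow_pickle=True))
P=lambda x,y,z:plane(c,185+x/3.75-.4,80+y/3.75-.4,z)[:2]
r=P(268,224,.1018);f=P(267,397,.0982);b=P(200,305,.0881)
d=np.array([.257,.966]); n=np.array([.966,-.257])
r2=plane(c2,205+(619-402)/5,80+304/5,.1018)[:2]; f2=plane(c2,205+(617-402)/5,80+533/5,.0982)[:2]; b2=plane(c2,205+128/5,80+408/5,.0881)[:2]
for a,o in [(r,r2),(f,f2),(b,b2)]: print(a,'moved',(a-o)@d,(a-o)@n)
print('button lateral',(b-(r+f)/2)@n,'collar',(r+f)/2,'hold',(r+f)/2-.05*d)
```

```text
[ 0.5950983  -0.05432531] moved -0.1256074146231584 -0.0013195429511890409
[ 0.60922681 -0.00189561] moved -0.12553950137635467 -0.0008895746039551798
[ 0.62277831 -0.03425071] moved -0.12527788759126698 -0.0010675402560423775
button lateral 0.021492859215168233 collar [ 0.60216255 -0.02811046] hold [ 0.58931255 -0.07641046]
```

The handle and collar moved 125.5 mm, which fits 121 mm of draw plus a few mm of slide. The button face is 21.5 mm off the axis, so it is out. Next I'll take the hold point.

Emit:
drive_tool([
  [-10, -35, -20, 0, 0],
  [-10, -34, -40, 0, 0],
  [0, 0, -50, 0, 0],
  [0, 0, -40, 0, 0],
  [0, 0, -20, 0, 0],
  [0, 0, -8, 0, 0],
  [0, 0, 0, 0, 0],
  [0, 0, 0, 0, 0],
])

```text
clock: 10.9
tool_pos: [0.5904, -0.0765, 0.0752]
eef_rot: [[-0.256, -0.967, 0.002], [-0.967, 0.256, -0.0], [-0.0, -0.002, -1.0]]
contact_force: [-0.2, 0.2, 0.3]
width: 0.0872
finger_force: 0.0
```

Emit:
drive_tool([
  [0, 0, 0, 0, 0.5],
  [0, 0, 0, 0, 0.5],
  [0, 0, 0, 0, 0.5],
  [0, 0, 0, 0, 0.7],
  [0, 0, 0, 0, 0.85],
  [0, 0, 0, 0, 0.85],
  [0, 0, 0, 0, 0.85],
])

```text
clock: 11.78
tool_pos: [0.5896, -0.0765, 0.0742]
eef_rot: [[-0.256, -0.967, -0.0], [-0.967, 0.256, 0.0], [0.0, 0.0, -1.0]]
contact_force: [-3.4, 1.4, 1.3]
width: 0.0256
finger_force: 1.2
```

Emit:
drive_tool([
  [0, 0, 0, 0, 1],
  [0, 0, 0, 0, 1],
  [0, 0, 0, 0, 1],
])

```text
clock: 12.15
tool_pos: [0.5895, -0.0764, 0.0742]
eef_rot: [[-0.256, -0.967, -0.0], [-0.967, 0.256, 0.0], [0.0, 0.0, -1.0]]
contact_force: [-0.5, 1.9, 0.8]
width: 0.0239
finger_force: 30.0
```

Emit:
drive_tool([
  [0.3, 1, 2, 0, 1],
  [0, 0, 6, 0, 1],
  [0, 0, 10, 0, 1],
  [0, 0, 10, 0, 1],
  [0, 0, 12, 0, 1],
  [0, 0, 12, 0, 1],
  [0, 0, 12, 0, 1],
  [0, 0, 12, 0, 1],
  [0, 0, 12, 0, 1],
  [0, 0, 8, 0, 1],
  [0, 0, 4, 0, 1],
  [0, 0, 0, 0, 1],
])

```text
clock: 13.65
tool_pos: [0.59, -0.0754, 0.1743]
eef_rot: [[-0.256, -0.967, 0.0], [-0.967, 0.256, 0.0], [-0.0, -0.0, -1.0]]
contact_force: [0.0, -0.0, -3.6]
width: 0.0236
finger_force: 30.0
```

Emit:
drive_tool([
  [0, 0, 0, 0, 1],
  [0, 0, 0, 0, 1],
  [0, 0, 0, 0, 1],
  [0, 0, 0, 0, 1],
])

```text
clock: 14.15
tool_pos: [0.59, -0.0755, 0.1742]
eef_rot: [[-0.256, -0.967, -0.0], [-0.967, 0.256, -0.0], [0.0, 0.0, -1.0]]
contact_force: [-0.5, -0.6, -3.6]
width: 0.0237
finger_force: 30.0
```

Run:
```python
from h import *
a=ctrl.capture('top')[125:235,145:355]; b=ctrl.capture('scene')[110:230,185:385]
z=lambda i:cv2.resize(i,(600,300),interpolation=cv2.INTER_CUBIC)
cv2.imwrite('pics/z5.png',np.vstack([z(a),z(b)]))
s=ctrl.observe();print(s['tool_pos'],s['contact_force'],s['moment'],s['width'],s['finger_force'])
```

```text
[ 0.59002801 -0.07544165  0.17423557] [ 0.2855118  -0.31713173 -3.38171016] [0.10508832 0.03548573 0.01624368] 0.023550215456269286 29.99960188753903
```

View pics/z5.png

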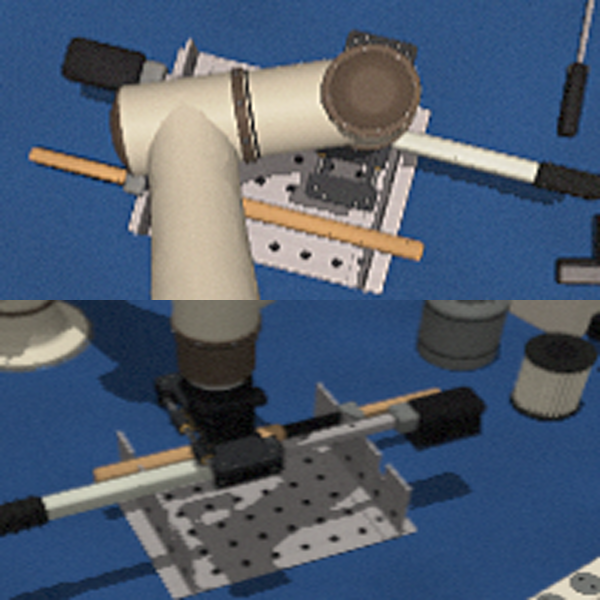

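The brush is up and looks level and extended, and the crevice brush is still in its lane. I'll do a quick two-view check of level and length: ferrule/head joint at top zoom (143,70) and scene zoom (412,412), tube/grip joint at top (538,172) and scene (45,508).

Run:
```python
from h import *
t,s=cal('top'),cal('scene')
T=lambda x,y:ray(t,145+x/2.857,125+y/2.727); S=lambda x,y:ray(s,185+x/3,110+(y-300)/2.5)
f,e1=tri(T(143,70),S(412,412)); g,e2=tri(T(538,172),S(45,508))
print(f,e1,g,e2); d=f-g; print('len',np.linalg.norm(d),'exp',.250+.17+.03,'tilt',np.degrees(np.arcsin(d[2]/np.linalg.norm(d))))
```

```text
[0.65656247 0.16436335 0.19316986] 8.407757838939884e-05 [ 0.5382745  -0.27293299  0.18623783] 0.004900967655298707
len 0.4530653260853451 exp 0.45000000000000007 tilt 0.8766753934748301
```

The length is 453 mm against about 450 expected, the tilt is about 1°, and the height is about 0.185 m. I'll hand it in.

```bash
python3 -c "
from station import ctrl
print(ctrl.job_done())"
```

```text
the job is handed in; nothing more can be done
None
```

The brush is drawn out to the second stop with the button out, held level about 10 cm above the rest, and the job is handed in; no verdict came back, and I judged the lock from the button and the measured length, not by testing it.

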